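# Line up welded post stubs by size for inspection

## Task

Line up the four capped octagonal steel post stubs for weld inspection: stand one upright on the middle of each copper pad, in order of size, the biggest on the pad next to the upright steel stop and each next smaller one a pad farther along, so that the smallest ends farthest from the stop. The stop may be at either end of the row. Do not knock over the white ceramic nozzle that stands among them.

Things in the scene. Friction and masses are not known exactly. Their poses are not given: they have to be found in the camera images.
- stub_a: loose upright octagonal steel post stub with a welded cap, the biggest of the four: 56 mm across flats (61 mm across corners), 94 mm tall, a plain closed prism with flat ends. Origin at the centre of its underside, z up along the post; its x axis is normal to a flat, and so is every 45 degrees from it. It stands upright at the start, at any yaw
- stub_b: loose upright octagonal steel post stub with a welded cap, the second biggest of the four: 48 mm across flats (52 mm across corners), 76 mm tall, a plain closed prism with flat ends. Origin at the centre of its underside, z up along the post; its x axis is normal to a flat, and so is every 45 degrees from it. It stands upright at the start, at any yaw
- stub_c: loose upright octagonal steel post stub with a welded cap, the third biggest of the four: 40 mm across flats (43 mm across corners), 58 mm tall, a plain closed prism with flat ends. Origin at the centre of its underside, z up along the post; its x axis is normal to a flat, and so is every 45 degrees from it. It stands upright at the start, at any yaw
- stub_d: loose upright octagonal steel post stub with a welded cap, the smallest of the four: 32 mm across flats (35 mm across corners), 40 mm tall, a plain closed prism with flat ends. Origin at the centre of its underside, z up along the post; its x axis is normal to a flat, and so is every 45 degrees from it. It stands upright at the start, at any yaw
- pad_1: fixed copper pad 1 of 4, 64 x 64 x 4 mm, with a scribed centre cross, on a low grey bar 90 mm wide that runs left-right as the robot sees it (within 10 degrees), pads about 80 mm apart. Its top is 12 mm above the bench. Origin at the centre of its underside (8 mm above the bench), z up, y along the row towards the higher pad numbers
- pad_2: fixed copper pad 2 of 4, 64 x 64 x 4 mm, with a scribed centre cross, on a low grey bar 90 mm wide that runs left-right as the robot sees it (within 10 degrees), pads about 80 mm apart. Its top is 12 mm above the bench. Origin at the centre of its underside (8 mm above the bench), z up, y along the row towards the higher pad numbers
- pad_3: fixed copper pad 3 of 4, 64 x 64 x 4 mm, with a scribed centre cross, on a low grey bar 90 mm wide that runs left-right as the robot sees it (within 10 degrees), pads about 80 mm apart. Its top is 12 mm above the bench. Origin at the centre of its underside (8 mm above the bench), z up, y along the row towards the higher pad numbers
- pad_4: fixed copper pad 4 of 4, 64 x 64 x 4 mm, with a scribed centre cross, on a low grey bar 90 mm wide that runs left-right as the robot sees it (within 10 degrees), pads about 80 mm apart. Its top is 12 mm above the bench. Origin at the centre of its underside (8 mm above the bench), z up, y along the row towards the higher pad numbers
- stop: fixed dark steel end stop on the bar, an upside-down T: foot 70 x 36 x 10 mm and an upright plate 10 mm thick, 70 mm wide across the row, its top 70 mm above the bar. It stands beside pad_1 or beside pad_4, about 67 mm beyond the pad's centre: which end changes. A round dish 18 mm high marks the other end. Origin at the centre of its underside
- nozzle: loose white ceramic welding nozzle standing upright on the bench among the stubs, 24 mm across and 44 mm tall, narrower in its upper half. Not to be knocked over. Origin at the centre of its underside, z up along it
There are look-alikes about, which are no part of the job. What is shaped like the stub_b but yellow is not meant. What is shaped like the stub_c but brown is not meant.

How it is judged:
At the end, for the whole second after the job is handed in: Each stub stands upright (within 0.08 rad) on its own copper pad, its underside on the pad's top, its centre within 12 mm of the pad's centre, in falling order of size from the pad beside the stop (biggest) to the pad farthest from it (smallest); all are at rest (((horizontal distance between stop and pad_1 below 0.12 m and horizontal distance between stub_a and pad_1 below 0.012 m and z of stub_a in the frame of pad_1 between 0.001 and 0.008 m and angle between each of stub_a, stub_b, stub_c, stub_d's own z axis and vertical below 0.08 rad and horizontal distance between stub_b and pad_2 below 0.012 m and z of stub_b in the frame of pad_2 between 0.001 and 0.008 m and horizontal distance between stub_c and pad_3 below 0.012 m and z of stub_c in the frame of pad_3 between 0.001 and 0.008 m and horizontal distance between stub_d and pad_4 below 0.012 m and z of stub_d in the frame of pad_4 between 0.001 and 0.008 m) or (horizontal distance between stop and pad_4 below 0.12 m and horizontal distance between stub_a and pad_4 below 0.012 m and z of stub_a in the frame of pad_4 between 0.001 and 0.008 m and angle between each of stub_a, stub_b, stub_c, stub_d's own z axis and vertical below 0.08 rad and horizontal distance between stub_b and pad_3 below 0.012 m and z of stub_b in the frame of pad_3 between 0.001 and 0.008 m and horizontal distance between stub_c and pad_2 below 0.012 m and z of stub_c in the frame of pad_2 between 0.001 and 0.008 m and horizontal distance between stub_d and pad_1 below 0.012 m and z of stub_d in the frame of pad_1 between 0.001 and 0.008 m)) and linear speed of each of stub_a, stub_b, stub_c, stub_d below 0.01 m/s and angular speed of each of stub_a, stub_b, stub_c, stub_d below 0.1 rad/s); the robot touches nothing.
It fails at once if the white ceramic nozzle is knocked over (tipped more than 0.7 rad) (angle between nozzle's own z axis and vertical above 0.7 rad).
It also fails if it takes over 96 s, if anything falls off the work surface, if the arm or the gripper's body presses on something with over 40 N, if the wrist force passes 120 N, or if a joint passes its speed limit or range.

## Robot

A 6-joint arm with a two-finger parallel gripper is mounted at the origin on the work surface. World frame = base frame: x ahead of the robot, y to its left, z up, the work surface at z = 0. Lengths are in m, angles in rad, forces in N, time in s.
With the tool pointing down it reaches from about 0.3 to 0.775 m from the base axis. Payload 14.6 kg.
Tool frame: the origin (TCP) lies at the very end of the fingers, on their centre line; the grasp point (between the pads) lies 19 mm behind it; z points along the fingers, y is the line along which they close (so a half turn about z gives the same grasp; the last joint's range is limited). The gripper opens to 94 mm and grips with 3 to 60 N. Pads are 16 mm wide; open, the fingers measure 119 mm over their backs; the gripper's body (75 mm by 177 mm) begins 78 mm behind the grasp point.
Start: joints at [-1.215, 0.3, 1.521, -0, 1.321, -0.067], TCP at [0.226, -0.502, 0.205] pointing down, gripper open.
Joint ranges: [-3.03, 3.03], [-0.79, 2.21], [0.23, 2.52], [-1.04, 4.18], [0, 3.07], [-2.55, 2.55]. Speed limits (rad/s): [2.22, 2.22, 2.57, 3.14, 3.14, 3.14].

## Interface

Orientations are given as [roll, pitch, yaw] about the fixed x, y, z axes, in that order (R = Rz(yaw) Ry(pitch) Rx(roll)).
In Python, from station import ctrl, camera, camera_info, finder gives the robot as it stands.
- The arm moves only by the tool carry_out, never from a script. Its argument "motion" is a list of rows, each a list of 2 entries, a list of its own where there are three numbers: the shift along the tool's x, y, z as a fraction of full scale, then the turn about the tool's z as a fraction of full scale. A call has 1 to 12 rows; each row is the pose to reach, as a shift and turn from the pose commanded when the call began, along the tool's axes at that moment, turning the shorter way round; what a row does not reach only later rows make up. Full scale, the value 1, is 200 mm for a shift and 360 degrees for a turn. A row lasts 1/10 s, in which the tool goes at most 50 mm and 8.59 degrees, less where a joint would pass 70% of its speed; a pose out of reach is approached as far as the arm can. A call with a number of a shift or a turn outside -1 to 1 is refused whole. A call with a gripper value outside its range is refused whole. "hand" is the closure, from -1 (fully open) to 1 (shut), set as the call begins (left out, the last holds). The fingers move at their own pace and stop on an object; "force" is the grip in N (left out, the last holds). Time passes only in rows, so rows that repeat a pose let the fingers close. It gives the time, the measured TCP pose, the force, the opening and the grip force at its end, in the units of the state.
- ctrl.get_obs(): the state, without advancing time (a new reading comes with each control period).
- camera(name): name is "scene" or "top" or "wrist"; returns (picture, depth): 420x560x3 uint8, blue, green, red; 420x560 float32, m along the optical axis (not along the pixel's ray), 0 where there is no reading.
- camera_info(name): a dict with "camera_matrix" (3x3 intrinsics, pixels), "origin" and "attitude" of the camera in the world. Camera axes: x right, y down, z forward; pixel columns grow to the right and rows downward; lengths in m; the calibration is good to about 2 mm. A picture is of the moment at which its call begins: read the wrist's pose just before it. camera_info takes no time and is no camera call; for the wrist camera it gives the pose at the moment of the call.
- ctrl.hand_in(): hands the job in; it is judged then, once.
Trained networks look in the newest picture that a camera, given by its name, has taken for a name from the list of things; names that differ only in an ending like _2 or _b are one class to them, and where a whole thing is asked for, a point or a joint stands for the part that bears it (a point fixed in the world has none). Each returns a list of dicts, best first, with "conf" (0 to 1); they miss things now and then, are a little off and sometimes report something else, mostly with a low value. They report only what shows in the picture. A call takes as long as a camera call. They do not tell look-alikes from the thing itself.
- finder.boxes_of(camera, query): "location" ([column, row] in pixels, amid what is visible of it).
- finder.cut_out(camera, query): "mask" (420x560 bool, what is visible of it) and "location" ([column, row] in pixels, amid what is visible of it).
- finder.pinpoint(camera, query): "location" ([column, row] in pixels: a listed point, or the origin of a listed thing).
The state is a dict: "time_s": time; "qpos": joint angles; "joint_vel": joint speeds; "tau": joint torques, N m; "ee_pos": TCP position; "eef_rot": TCP orientation; "force": force on the tool from outside, world axes, zero at the start; "moment": the same for the moment, N m; "grip_width": finger opening in m; "grip_force": force on a finger pad.
Only numpy, scipy, OpenCV 4.12 (cv2) and the standard library are available. Lean on these libraries where they do the work, as an engineer would, in place of code of your own. Each camera call takes 0.05 s, during which the arm holds its last target. There are 200 camera calls.

## Working session

There is one attempt and no reset: what is moved stays moved. The work goes in short steps, Python scripts to look and compute and a tool call to move; the robot and the scene stay as the last step left them, time stands still between calls to the robot, and variables do not carry over. Pictures are saved under pics/ and viewed, at most 14 in all, crops included, and the job is handed in when it is done.

Besides the shell and the picture viewer there is one more tool, called in YAML: its name, and indented under it one key for each argument. carry_out: Moves the arm, as the interface text tells. Its arguments: {"type":"object","properties":{"motion":{"type":"array","items":{"type":"array"}},"hand":{"type":"number"},"force":{"type":"number"}},"required":["motion"]}

```bash
mkdir -p pics
python3 - <<'E'
from station import ctrl, camera, camera_info
import cv2,numpy as np
o=ctrl.get_obs(); print({k:np.round(v,3).tolist() for k,v in o.items()})
for n in("scene","top"):
    p,d=camera(n); cv2.imwrite(f"pics/{n}0.png",p); np.save(f"{n}_d.npy",d)
    i=camera_info(n); print(n,{k:np.round(v,3).tolist() for k,v in i.items()})
E
```

```text
{'time_s': 0.0, 'qpos': [-1.215, 0.3, 1.522, 0.0, 1.321, -0.067], 'joint_vel': [0.0, 0.0, 0.0, -0.0, 0.0, -0.0], 'tau': [-0.0, -53.181, -35.273, 0.071, 0.025, -0.0], 'ee_pos': [0.226, -0.501, 0.205], 'eef_rot': [-3.14, -0.0, 0.423], 'force': [-0.325, 0.057, 0.718], 'moment': [-0.044, -0.039, -0.033], 'grip_force': 0.0, 'grip_width': 0.094}
scene {'camera_matrix': [[400.959, 0.0, 283.32], [0.0, 400.959, 215.097], [0.0, 0.0, 1.0]], 'origin': [0.885, 0.531, 0.592], 'attitude': [-2.275, 0.014, 2.587]}
top {'camera_matrix': [[470.572, 0.0, 282.299], [0.0, 470.572, 213.286], [0.0, 0.0, 1.0]], 'origin': [0.415, -0.048, 1.046], 'attitude': [-3.018, 0.024, -1.59]}
```

View pics/top0.png

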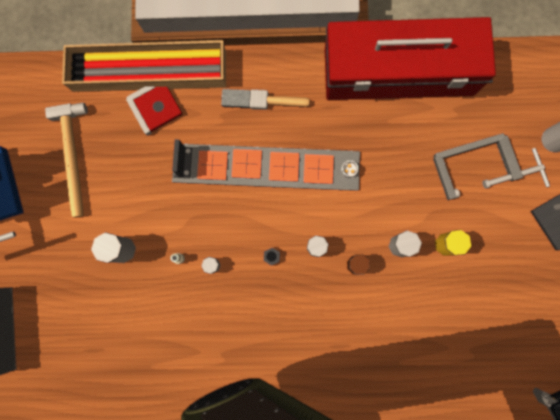

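View pics/scene0.png

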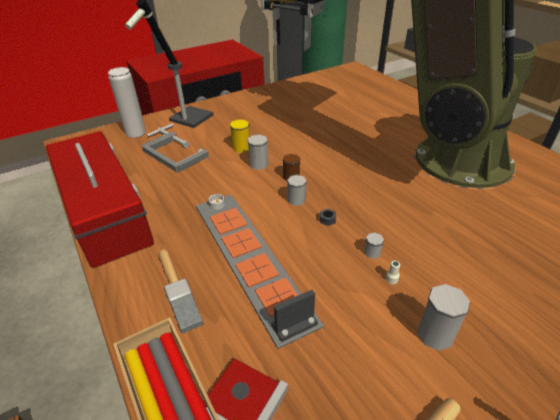

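The top view shows stub_a (106,248), nozzle (177,258), stub_d (210,265), dark nut (273,257), stub_c (318,246), brown look-alike (359,264), stub_b (408,243) and yellow look-alike (458,242). The stop is on the left (+y) at (180,160), and the pads are at (212,165), (247,164), (284,166) and (319,169). I'm choosing the grey steel ones. Next I measure them and check a close crop.

```bash
cat > h.py <<'E'
import numpy as np,cv2
from scipy.spatial.transform import Rotation as R
from station import ctrl,camera,camera_info,finder
def cloud(n,d,info=None):
    i=info or camera_info(n);K=np.array(i["camera_matrix"]);v,u=np.mgrid[:420,:560]
    c=np.dstack([(u-K[0,2])/K[0,0]*d,(v-K[1,2])/K[1,1]*d,d])
    return c@R.from_euler("xyz",i["attitude"]).as_matrix().T+np.array(i["origin"])
def octa(P,af):  # best yaw (deg, mod 45) of a flat normal, via support widths
    best=[]
    for a in range(0,45):
        A=np.radians(a+45*np.arange(4)); s=P@np.array([np.cos(A),np.sin(A)])
        best.append(np.sum(np.ptp(s,axis=0)))
    return int(np.argmin(best))
E
python3 - <<'E'
from h import *
p=cv2.imread("pics/top0.png");d=np.load("top_d.npy");C=cloud("top",d)
for n,(u,v),h in[("a",(106,248),.094),("b",(408,243),.076),("c",(318,246),.058),("d",(210,265),.040),("nozzle",(177,258),.044),("brown",(359,264),.058),("yellow",(458,242),.076)]:
    w=C[v-25:v+25,u-25:u+25].reshape(-1,3);w=w[(np.abs(w[:,2]-h)<.006)]
    m=(w.min(0)+w.max(0))/2
    print(n,len(w),np.round(m,4),np.round(np.ptp(w,axis=0),3),octa(w[:,:2],0) if len(w) else "")
hsv=cv2.cvtColor(p,cv2.COLOR_BGR2HSV)
for u,v in[(212,165),(247,164),(284,166),(319,169)]:
    s=np.s_[v-22:v+22,u-22:u+22]; m=((hsv[s][...,1]>130)&(np.abs(C[s][...,2]-.012)<.006))
    k,l,st,ce=cv2.connectedComponentsWithStats(cv2.morphologyEx(m.astype(np.uint8),cv2.MORPH_CLOSE,np.ones((5,5))))
    j=1+np.argmax(st[1:,4]); q=C[s][l==j]; r=cv2.minAreaRect((q[:,:2]*1000).astype(np.float32)); print("pad",np.round(q.mean(0),4),st[j,4],r)
w=C[185:205,230:250].reshape(-1,3);print("bench z",np.median(w[:,2]))
cv2.imwrite("pics/crop1.png",cv2.resize(p[130:290,80:480],None,fx=2,fy=2))
E
```

```text
a 668 [0.4721 0.3323 0.0939] [0.059 0.059 0.011] 32
b 495 [ 0.4687 -0.2828  0.0764] [0.052 0.051 0.011] 25
c 332 [ 0.4682 -0.098   0.058 ] [0.042 0.042 0.011] 32
d 208 [0.4333 0.1305 0.0403] [0.034 0.034 0.011] 29
nozzle 51 [0.4505 0.2052 0.045 ] [0.015 0.017 0.01 ] 19
brown 339 [ 0.428  -0.1845  0.0587] [0.04  0.042 0.01 ] 44
yellow 500 [ 0.4695 -0.3844  0.0766] [0.049 0.05  0.01 ] 3
pad [0.6557 0.1295 0.0193] 824 ((545.3917236328125, 70.36732482910156), (341.0792236328125, 84.95338439941406), 28.210521697998047)
pad [0.6589 0.0528 0.0155] 813 ((552.2459716796875, 26.12343978881836), (301.6080627441406, 77.19615173339844), 13.945295333862305)
pad [ 0.6483 -0.0309  0.023 ] 817 ((550.6879272460938, -24.126693725585938), (65.20377349853516, 267.2223205566406), 86.14845275878906)
pad [ 0.6428 -0.1081  0.0155] 829 ((544.8431396484375, -96.30157470703125), (65.59495544433594, 269.06256103515625), 83.14446258544922)
bench z 0.0010664554921010483
```

View pics/crop1.png

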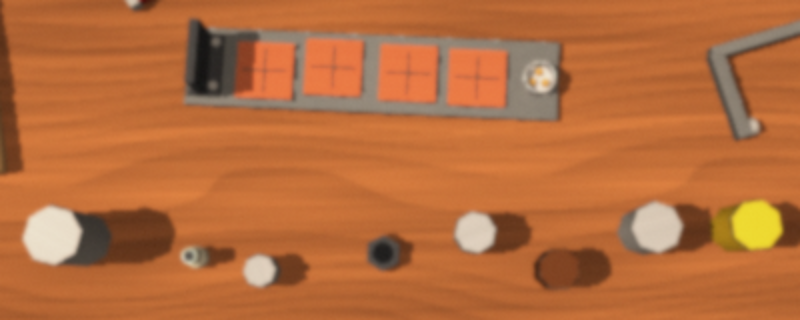

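The crop confirms the choice: grey a (52,235), d (260,270), c (475,232) and b (656,227). Yellow (756,225) and brown (556,268) are look-alikes. I start moving towards stub_b.

carry_out:
  motion:
    - [[1,-0.495,0],-0.127]
    - [[1,-0.495,0],-0.127]
    - [[1,-0.495,0],-0.127]
    - [[1,-0.495,0],-0.127]
    - [[1,-0.495,0],-0.127]
    - [[1,-0.495,0],-0.127]
    - [[1,-0.495,0],-0.127]
  hand: -1
  force: 30

```text
time_s: 0.8
ee_pos: [0.3678, -0.3286, 0.2053]
eef_rot: [-3.141, -0.0, 1.223]
force: [-0.2, -0.2, -0.9]
grip_width: 0.0939
grip_force: 0.0
```

```bash
cat >> h.py <<'E'
def ray(n,uv,z,info=None):
    i=info or camera_info(n);K=np.array(i["camera_matrix"]);uv=np.atleast_2d(uv)
    r=np.c_[(uv-K[:2,2])/[K[0,0],K[1,1]],np.ones(len(uv))]@R.from_euler("xyz",i["attitude"]).as_matrix().T
    o=np.array(i["origin"]);return (o+r*((z-o[2])/r[:,2])[:,None])[:,:2]
E
cat > go.py <<'E'
# go.py X Y Z yawdeg : tool-axis fractions from present pose
import sys;from h import *
o=ctrl.get_obs();x,y,z,yw=map(float,sys.argv[1:5])
Rt=R.from_euler("xyz",o["eef_rot"]).as_matrix()
s=Rt.T@(np.array([x,y,z])-o["ee_pos"])/.2
t=-((yw-np.degrees(o["eef_rot"][2])+180)%360-180)/360
print(round(o["time_s"],2),np.round(o["ee_pos"],4),np.round(np.degrees(o["eef_rot"]),1),"shift",np.round(s,3),"turn",round(t,4),"rows",np.ceil(max(np.linalg.norm(s)*4,abs(t)*360/8.59)))
E
python3 - <<'E'
from h import *
p=cv2.imread("pics/top0.png")
for u,v in[(213,165.5),(247,163.5),(284,166.5),(318.5,168.5)]: print("cross",np.round(ray("top",(u,v),.012),4))
hsv=cv2.cvtColor(p,cv2.COLOR_BGR2HSV); print(hsv[165,205],hsv[165,220],hsv[164,255],hsv[200,250],hsv[165,230],hsv[165,265])
m=((hsv[...,1]>100)&(hsv[...,2]>60)).astype(np.uint8)
k,l,st,ce=cv2.connectedComponentsWithStats(m,connectivity=4)
for j in range(k):
    if 400<st[j,4]<1500 and 140<ce[j,1]<190 and 190<ce[j,0]<340:
        ys,xs=np.nonzero(l==j);r=cv2.minAreaRect(np.c_[xs,ys].astype(np.float32));print(st[j],r,np.round(ray("top",r[0],.012),4))
E
python3 go.py .4687 -.2828 .205 70
```

```text
cross [[0.6564 0.1285]]
cross [[0.6591 0.0517]]
cross [[ 0.6501 -0.0313]]
cross [[ 0.6437 -0.1084]]
[  8 179 134] [  8 170 209] [  9 171 210] [ 11 182 191] [ 15  57 151] [ 18  46 151]
[231 149  31  30 875] ((246.0, 163.5), (29.0, 30.0), 90.0) [[0.6591 0.054 ]]
[196 150  32  31 882] ((211.88133239746094, 164.8988494873047), (30.44060516357422, 29.50493049621582), 3.5763344764709473) [[0.6578 0.131 ]]
[268 151  32  31 884] ((283.6631164550781, 166.0646209716797), (30.06475067138672, 29.565521240234375), 3.1798300743103027) [[ 0.6512 -0.0306]]
[303 154  31  30 891] ((318.0, 168.5), (29.0, 30.0), 90.0) [[ 0.6437 -0.1073]]
0.8 [ 0.3678 -0.3286  0.2053] [-180.    -0.    70.1] shift [0.387 0.396 0.001] turn 0.0002 rows 3.0
```

carry_out:
  motion:
    - [[0.387,0.396,0],0]
    - [[0.387,0.396,0],0]
    - [[0.387,0.396,0],0]
    - [[0.387,0.396,0],0]

```text
time_s: 1.2
ee_pos: [0.4688, -0.2833, 0.2048]
eef_rot: [-3.14, -0.0, 1.221]
force: [-0.3, -0.5, -0.1]
grip_width: 0.094
grip_force: 0.0
```

```bash
python3 - <<'E'
from h import *
i=camera_info("wrist");p,d=camera("wrist");cv2.imwrite("pics/w1.png",p)
C=cloud("wrist",d,i);m=(np.abs(C[...,2]-.076)<.004)&(np.hypot(C[...,0]-.469,C[...,1]+.283)<.05)
w=C[m];print(len(w),(w.min(0)+w.max(0))/2,np.ptp(w,axis=0),octa(w[:,:2],0))
E
python3 go.py .4687 -.2828 .03 70
```

```text
2559 [ 0.47063109 -0.28517426  0.07443297] [0.0516122  0.05134404 0.00479917] 25
1.25 [ 0.4679 -0.2839  0.2049] [-179.9   -0.    69.9] shift [0.007 0.003 0.875] turn -0.0003 rows 4.0
```

View pics/w1.png

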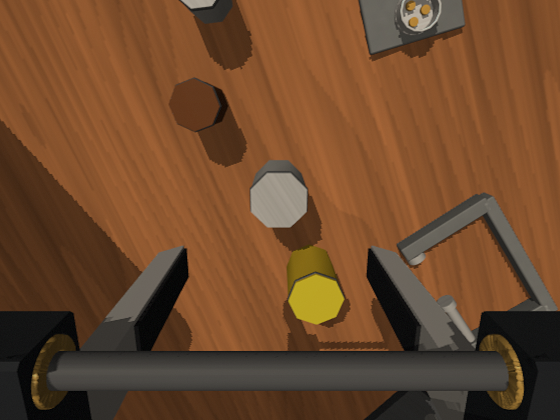

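The wrist view shows grey stub_b at (279,198), yellow at (316,297) and brown at (197,104). The stub is centred between the fingers and its flats are aligned, so I descend.

carry_out:
  motion:
    - [[0,0.005,0.25],0]
    - [[0,0.005,0.5],0]
    - [[0,0.005,0.7],0]
    - [[0,0.005,0.8],0]
    - [[0,0.005,0.87],0]
    - [[0,0.005,0.87],0]

```text
time_s: 1.85
ee_pos: [0.4679, -0.2845, 0.0304]
eef_rot: [-3.139, -0.001, 1.219]
force: [0.7, 0.2, -0.4]
grip_width: 0.094
grip_force: 0.0
```

carry_out:
  motion:
    - [[0,0,0],0]
    - [[0,0,0],0]
    - [[0,0,0],0]
    - [[0,0,0],0]
    - [[0,0,0],0]
    - [[0,0,0],0]
    - [[0,0,0],0]
    - [[0,0,0],0]
    - [[0,0,0],0]
  hand: 1
  force: 50

```text
time_s: 2.75
ee_pos: [0.4694, -0.284, 0.0316]
eef_rot: [3.141, 0.0, 1.221]
force: [-0.3, 0.3, 2.8]
grip_width: 0.048
grip_force: 50.0
```

```bash
python3 go.py .47 -.284 .16 70; python3 go.py .6508 -.031 .16 90
```

```text
2.75 [ 0.4694 -0.284   0.0316] [180.    0.   69.9] shift [ 0.001  0.003 -0.642] turn -0.0002 rows 3.0
2.75 [ 0.4694 -0.284   0.0316] [180.    0.   69.9] shift [ 1.499  0.418 -0.642] turn -0.0557 rows 7.0
```

carry_out:
  motion:
    - [[0,0,-0.15],0]
    - [[0,0,-0.35],0]
    - [[0,0,-0.55],0]
    - [[0.1,0.03,-0.6],0]
    - [[0.3,0.08,-0.6],-0.015]
    - [[0.5,0.14,-0.6],-0.03]
    - [[0.7,0.2,-0.6],-0.045]
    - [[0.85,0.23,-0.6],-0.0557]
    - [[0.95,0.26,-0.6],-0.0557]
    - [[0.95,0.26,-0.6],-0.0557]

```text
time_s: 3.75
ee_pos: [0.5841, -0.1212, 0.1508]
eef_rot: [-3.141, -0.0, 1.573]
force: [-0.6, -0.7, -1.5]
grip_width: 0.0477
grip_force: 50.0
```

```bash
python3 -c "
from station import ctrl;o=ctrl.get_obs();print(o['grip_width'],o['force'],o['grip_force'])"; python3 go.py .6508 -.031 .15 90
```

```text
0.047738166519999306 [-0.63223034 -0.69092293 -1.54178459] 49.999406933784485
3.75 [ 0.5841 -0.1212  0.1508] [-180.    -0.    90.2] shift [0.45  0.335 0.004] turn 0.0004 rows 3.0
```

carry_out:
  motion:
    - [[0.2,0.15,0],0]
    - [[0.4,0.3,0],0]
    - [[0.45,0.335,0],0]
    - [[0.45,0.335,0],0]
    - [[0.45,0.335,0.15],0]
    - [[0.45,0.335,0.3],0]
    - [[0.45,0.335,0.42],0]
    - [[0.45,0.335,0.48],0]
    - [[0.45,0.335,0.51],0]
    - [[0.45,0.335,0.52],0]
    - [[0.45,0.335,0.53],0]
    - [[0.45,0.335,0.53],0]

```text
time_s: 4.95
ee_pos: [0.6506, -0.0335, 0.0462]
eef_rot: [3.14, 0.0, 1.571]
force: [-0.4, -0.3, -1.3]
grip_width: 0.0478
grip_force: 50.0
```

Run:
```python
from h import *
i=camera_info("wrist");p,d=camera("wrist");cv2.imwrite("pics/w2.png",p)
o=ctrl.get_obs();print(o["ee_pos"],o["force"])
p,d=camera("top");cv2.imwrite("pics/t2.png",cv2.resize(p[110:280,150:380],None,fx=3,fy=3))
```

```text
[ 0.650627   -0.03343094  0.04624376] [-0.45066598 -0.91849939 -1.63851086]
```

View pics/w2.png

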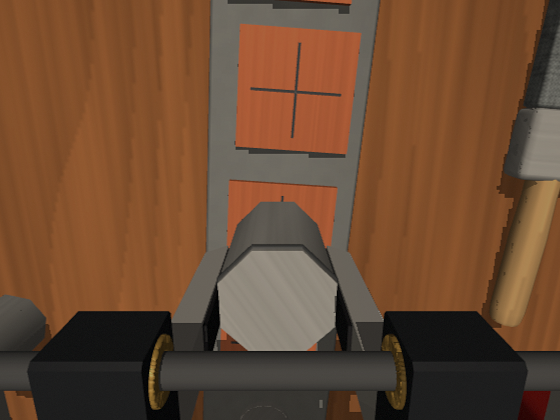

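The wrist view shows the stub held over pad 3 with the pad visible around it, and the next pad's cross at (296,92).

Run:
```python
from h import *
print(ray("wrist",(296,92),.012), ray("wrist",(283,182),.012))
```

```text
[[0.66126353 0.05091592]] [[0.65432128 0.00086848]]
```

carry_out:
  motion:
    - [[0.01,0,0.005],0]
    - [[0.01,0,0.01],0]
    - [[0.01,0,0.015],0]
    - [[0.01,0,0.015],0]

```text
time_s: 5.45
ee_pos: [0.6505, -0.0311, 0.0436]
eef_rot: [3.141, -0.0, 1.571]
force: [-4.3, 1.3, 8.6]
grip_width: 0.0477
grip_force: 50.0
```

carry_out:
  motion:
    - [[0,0,0],0]
    - [[0,0,0],0]
    - [[0,0,0],0]
    - [[0,0,0],0]
    - [[0,0,0],0]
    - [[0,0,0],0]
    - [[0,0,-0.2],0]
    - [[0,0,-0.4],0]
    - [[0,0,-0.6],0]
    - [[0,0,-0.8],0]
    - [[0,0,-0.8],0]
  hand: -1

```text
time_s: 6.55
ee_pos: [0.6521, -0.0315, 0.2089]
eef_rot: [3.132, 0.001, 1.571]
force: [0.1, 0.0, 0.7]
grip_width: 0.0939
grip_force: 0.0
```

```bash
cat > loc.py <<'E'
import sys;from h import *
x,y,h=map(float,sys.argv[1:4]);n=sys.argv[4] if len(sys.argv)>4 else "wrist"
i=camera_info(n);p,d=camera(n);C=cloud(n,d,i)
if len(sys.argv)>5: cv2.imwrite(sys.argv[5],p)
w=C[(np.abs(C[...,2]-h)<.004)&(np.hypot(C[...,0]-x,C[...,1]-y)<.045)]
print(len(w),(w.min(0)+w.max(0))/2,np.ptp(w,axis=0),octa(w[:,:2],0))
E
python3 loc.py .6505 -.031 .088 ; python3 go.py .4682 -.098 .205 77
```

```text
2709 [ 0.65103722 -0.03179849  0.08643643] [0.04901387 0.04856443 0.00487149] 0
6.6 [ 0.6512 -0.0315  0.2053] [179.7   0.   90. ] shift [-0.333 -0.915 -0.003] turn 0.0361 rows 4.0
```

carry_out:
  motion:
    - [[-0.333,-0.915,0],0.036]
    - [[-0.333,-0.915,0],0.036]
    - [[-0.333,-0.915,0],0.036]
    - [[-0.333,-0.915,0],0.036]
    - [[-0.333,-0.915,0],0.036]
    - [[-0.333,-0.915,0],0.036]

```text
time_s: 7.2
ee_pos: [0.4671, -0.0981, 0.2021]
eef_rot: [-3.141, -0.0, 1.343]
force: [-0.2, 0.7, -0.4]
grip_width: 0.0941
grip_force: 0.0
```

```bash
python3 loc.py .468 -.098 .058;  python3 go.py .4685 -.099 .022 77
```

```text
1646 [ 0.47019016 -0.10052498  0.0565357 ] [0.04291386 0.04218879 0.00506959] 32
7.25 [ 0.4677 -0.0979  0.2021] [-180.   -0.   77.] shift [-0.005  0.005  0.9  ] turn 0.0001 rows 4.0
```

carry_out:
  motion:
    - [[-0.005,0.007,0.25],0]
    - [[-0.005,0.007,0.5],0]
    - [[-0.005,0.007,0.7],0]
    - [[-0.005,0.007,0.82],0]
    - [[-0.005,0.007,0.9],0]
    - [[-0.005,0.007,0.9],0]

```text
time_s: 7.85
ee_pos: [0.4679, -0.0984, 0.0198]
eef_rot: [-3.137, -0.0, 1.345]
force: [-0.7, -0.3, 0.3]
grip_width: 0.0944
grip_force: 0.0
```

carry_out:
  motion:
    - [[0,0,0],0]
    - [[0,0,0],0]
    - [[0,0,0],0]
    - [[0,0,0],0]
    - [[0,0,0],0]
    - [[0,0,0],0]
    - [[0,0,0],0]
    - [[0,0,0],0]
    - [[0,0,0],0]
    - [[0,0,0],0]
  hand: 1

```text
time_s: 8.85
ee_pos: [0.4685, -0.0993, 0.0225]
eef_rot: [3.141, 0.0, 1.345]
force: [0.4, 0.5, 2.4]
grip_width: 0.04
grip_force: 50.0
```

```bash
python3 go.py .66 .052 .16 90
```

```text
8.85 [ 0.4685 -0.0993  0.0225] [180.   0.  77.] shift [ 0.952  0.763 -0.687] turn -0.036 rows 6.0
```

carry_out:
  motion:
    - [[0,0,-0.15],0]
    - [[0,0,-0.4],0]
    - [[0,0,-0.6],0]
    - [[0.1,0.08,-0.7],0]
    - [[0.25,0.2,-0.7],-0.01]
    - [[0.4,0.32,-0.7],-0.02]
    - [[0.55,0.44,-0.7],-0.036]
    - [[0.7,0.56,-0.7],-0.036]
    - [[0.85,0.68,-0.7],-0.036]
    - [[0.952,0.763,-0.7],-0.036]
    - [[0.952,0.763,-0.7],-0.036]
    - [[0.952,0.763,-0.7],-0.036]

```text
time_s: 10.05
ee_pos: [0.6595, 0.0522, 0.1614]
eef_rot: [-3.14, 0.0, 1.571]
force: [-0.1, -0.8, -1.6]
grip_width: 0.0396
grip_force: 50.0
```

```bash
python3 go.py .66 .052 .0355 90
```

```text
10.05 [0.6595 0.0522 0.1614] [-179.9    0.    90. ] shift [-0.001  0.004  0.63 ] turn 0.0001 rows 3.0
```

carry_out:
  motion:
    - [[0,0.003,0.2],0]
    - [[0,0.003,0.4],0]
    - [[0,0.003,0.55],0]
    - [[0,0.003,0.6],0]
    - [[0,0.003,0.615],0]
    - [[0,0.003,0.625],0]
    - [[0,0.003,0.635],0]
    - [[0,0.003,0.635],0]

```text
time_s: 10.85
ee_pos: [0.6609, 0.052, 0.0365]
eef_rot: [3.14, 0.0, 1.571]
force: [0.3, -0.7, -1.2]
grip_width: 0.0395
grip_force: 50.0
```

Run:
```python
from h import *
o=ctrl.get_obs();print(o["ee_pos"],o["force"])
p,d=camera("wrist");cv2.imwrite("pics/w3.png",p)
```

```text
[0.66087661 0.05199569 0.03647658] [ 0.32214466 -0.7430052  -1.24382579]
```

View pics/w3.png

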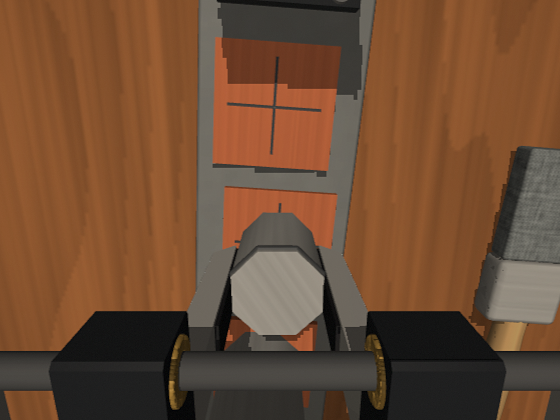

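The stub is over pad 2 and the pad-1 cross shows at (275,106). I lower it and release.

Run:
```python
from h import *
print(ray("wrist",(275,106),.012), ray("wrist",(281,191),.012))
```

```text
[[0.66004395 0.12909148]] [[0.66327234 0.08322837]]
```

carry_out:
  motion:
    - [[0,0,0.005],0]
    - [[0,0,0.01],0]
    - [[0,0,0.013],0]
    - [[0,0,0.013],0]

```text
time_s: 11.3
ee_pos: [0.6608, 0.0521, 0.0346]
eef_rot: [3.141, 0.0, 1.571]
force: [-6.5, -0.8, 12.5]
grip_width: 0.0397
grip_force: 50.0
```

carry_out:
  motion:
    - [[0,0,0],0]
    - [[0,0,0],0]
    - [[0,0,0],0]
    - [[0,0,0],0]
    - [[0,0,0],0]
    - [[0,0,0],0]
    - [[0,0,-0.2],0]
    - [[0,0,-0.4],0]
    - [[0,0,-0.6],0]
    - [[0,0,-0.84],0]
    - [[0,0,-0.84],0]
  hand: -1

```text
time_s: 12.4
ee_pos: [0.6626, 0.0521, 0.2084]
eef_rot: [3.131, -0.0, 1.571]
force: [-0.7, 0.5, 0.5]
grip_width: 0.0944
grip_force: 0.0
```

```bash
python3 loc.py .66 .052 .070 ; python3 go.py .4333 .1305 .205 74
```

```text
1696 [0.66156019 0.05165259 0.06860891] [0.0410125  0.04096843 0.00517772] 44
12.45 [0.6616 0.0521 0.2044] [179.6  -0.   90. ] shift [ 0.392 -1.141 -0.01 ] turn 0.0444 rows 5.0
```

carry_out:
  motion:
    - [[0.392,-0.95,0],0.044]
    - [[0.392,-0.95,0],0.044]
    - [[0.392,-0.95,0],0.044]
    - [[0.392,-0.95,0],0.044]
    - [[0.392,-0.95,0],0.044]
    - [[0.392,-0.95,0],0.044]

```text
time_s: 13.05
ee_pos: [0.4698, 0.1309, 0.2005]
eef_rot: [-3.141, 0.0, 1.296]
force: [-0.4, 0.0, -0.4]
grip_width: 0.0939
grip_force: 0.0
```

```bash
python3 loc.py .4333 .1305 .040;  python3 go.py .4333 .1305 .007 74
```

```text
958 [0.43573834 0.12998778 0.03854425] [0.03448832 0.03552046 0.00501909] 28
13.1 [0.4707 0.1305 0.2005] [-180.     0.    74.2] shift [-0.051 -0.18   0.968] turn 0.0005 rows 4.0
```

carry_out:
  motion:
    - [[-0.051,-0.175,0],0]
    - [[-0.051,-0.175,0.25],0]
    - [[-0.051,-0.175,0.5],0]
    - [[-0.051,-0.175,0.7],0]
    - [[-0.051,-0.175,0.85],0]
    - [[-0.051,-0.175,0.92],0]
    - [[-0.051,-0.175,0.95],0]
    - [[-0.051,-0.175,0.96],0]

```text
time_s: 13.9
ee_pos: [0.4345, 0.1298, 0.0081]
eef_rot: [-3.141, 0.001, 1.293]
force: [0.3, 0.4, -0.1]
grip_width: 0.0937
grip_force: 0.0
```

carry_out:
  motion:
    - [[0,0,0],0]
    - [[0,0,0],0]
    - [[0,0,0],0]
    - [[0,0,0],0]
    - [[0,0,0],0]
    - [[0,0,0],0]
    - [[0,0,0],0]
    - [[0,0,0],0]
    - [[0,0,0],0]
    - [[0,0,0],0]
    - [[0,0,0],0]
  hand: 1
  force: 35

```text
time_s: 15.0
ee_pos: [0.434, 0.1302, 0.0089]
eef_rot: [-3.142, -0.0, 1.294]
force: [-0.6, 1.0, 0.8]
grip_width: 0.0316
grip_force: 35.0
```

```bash
python3 go.py .6437 -.1078 .16 90;python3 go.py .55 -.03 .16 90
```

```text
15.0 [0.434  0.1302 0.0089] [-180.    -0.    74.2] shift [-0.859  1.333 -0.756] turn -0.044 rows 8.0
15.0 [0.434  0.1302 0.0089] [-180.    -0.    74.2] shift [-0.612  0.777 -0.756] turn -0.044 rows 5.0
```

carry_out:
  motion:
    - [[0,0,-0.15],0]
    - [[0,0,-0.4],0]
    - [[0,0,-0.6],0]
    - [[-0.05,0.08,-0.75],0]
    - [[-0.15,0.2,-0.75],-0.01]
    - [[-0.25,0.35,-0.75],-0.02]
    - [[-0.36,0.5,-0.75],-0.035]
    - [[-0.46,0.64,-0.75],-0.044]
    - [[-0.57,0.75,-0.75],-0.044]
    - [[-0.612,0.777,-0.75],-0.044]
    - [[-0.612,0.777,-0.75],-0.044]

```text
time_s: 16.1
ee_pos: [0.5499, -0.0307, 0.1584]
eef_rot: [-3.141, -0.0, 1.569]
force: [0.8, -0.3, -0.3]
grip_width: 0.0317
grip_force: 35.0
```

```bash
python3 - <<'E'
from h import *
p,d=camera("wrist")
E
python3 go.py .6437 -.1078 .022 90
```

```text
16.15 [ 0.5496 -0.0298  0.1585] [-180.    -0.    89.9] shift [-0.39   0.471  0.682] turn -0.0002 rows 4.0
```

carry_out:
  motion:
    - [[-0.15,0.2,0],0]
    - [[-0.3,0.4,0],0]
    - [[-0.39,0.471,0],0]
    - [[-0.39,0.471,0],0]
    - [[-0.39,0.471,0.2],0]
    - [[-0.39,0.471,0.4],0]
    - [[-0.39,0.471,0.56],0]
    - [[-0.39,0.471,0.63],0]
    - [[-0.39,0.471,0.66],0]
    - [[-0.39,0.471,0.67],0]
    - [[-0.39,0.471,0.675],0]
    - [[-0.39,0.471,0.675],0]

```text
time_s: 17.35
ee_pos: [0.6449, -0.108, 0.0252]
eef_rot: [3.14, 0.0, 1.571]
force: [0.4, 0.1, -1.2]
grip_width: 0.0319
grip_force: 35.0
```

```bash
python3 go.py .6437 -.1078 .0205 90
```

```text
17.35 [ 0.6449 -0.108   0.0252] [179.9   0.   90. ] shift [ 0.001 -0.006  0.023] turn -0.0 rows 1.0
```

carry_out:
  motion:
    - [[0,-0.004,0.01],0]
    - [[0,-0.004,0.016],0]
    - [[0,-0.004,0.022],0]
    - [[0,-0.004,0.022],0]

```text
time_s: 17.75
ee_pos: [0.6436, -0.1081, 0.0209]
eef_rot: [3.141, 0.0, 1.571]
force: [-6.5, 1.9, 12.3]
grip_width: 0.0317
grip_force: 35.0
```

carry_out:
  motion:
    - [[0,0,0],0]
    - [[0,0,0],0]
    - [[0,0,0],0]
    - [[0,0,0],0]
    - [[0,0,0],0]
    - [[0,0,0],0]
    - [[0,0,-0.2],0]
    - [[0,0,-0.4],0]
    - [[0,0,-0.6],0]
    - [[0,0,-0.8],0]
    - [[0,0,-0.9],0]
    - [[0,0,-0.9],0]
  hand: -1
  force: 50

```text
time_s: 18.95
ee_pos: [0.6445, -0.1082, 0.203]
eef_rot: [3.136, 0.001, 1.571]
force: [0.2, 0.1, -0.0]
grip_width: 0.0937
grip_force: 0.0
```

```bash
python3 loc.py .6437 -.1078 .052 wrist pics/w4.png; python3 go.py .5 .08 .21 80;python3 go.py .4725 .3325 .21 77
```

```text
1025 [ 0.64465718 -0.1080666   0.05046915] [0.03326215 0.03274857 0.00493638] 44
19.0 [ 0.6438 -0.108   0.2003] [179.9   0.   90. ] shift [ 0.94  -0.719 -0.05 ] turn 0.0278 rows 5.0
19.0 [ 0.6438 -0.108   0.2003] [179.9   0.   90. ] shift [ 2.203 -0.857 -0.051] turn 0.0361 rows 10.0
```

View pics/w4.png

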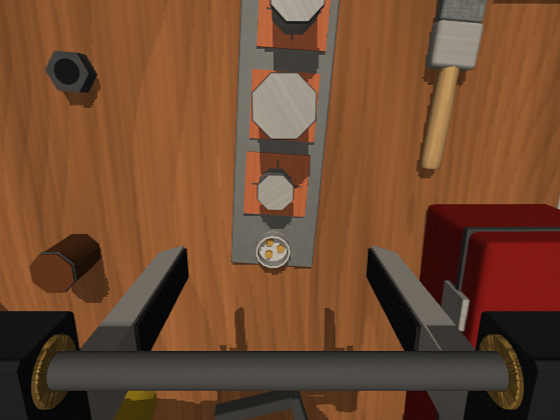

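The view shows d (275,192), b (284,105) and c (298,5) standing centred on their pads. Next is stub_a.

carry_out:
  motion:
    - [[1,-0.85,-0.05],0.036]
    - [[1,-0.85,-0.05],0.036]
    - [[1,-0.85,-0.05],0.036]
    - [[1,-0.85,-0.05],0.036]
    - [[1,-0.85,-0.05],0.036]
    - [[1,-0.85,-0.05],0.036]
    - [[1,-0.85,-0.05],0.036]

```text
time_s: 19.7
ee_pos: [0.4726, 0.093, 0.2086]
eef_rot: [-3.14, 0.0, 1.347]
force: [0.2, -0.2, -0.3]
grip_width: 0.0937
grip_force: 0.0
```

```bash
python3 go.py .4725 .3 .21 77
```

```text
19.7 [0.4726 0.093  0.2086] [-179.9    0.    77.2] shift [ 1.009 -0.23  -0.007] turn 0.0005 rows 5.0
```

carry_out:
  motion:
    - [[1,-0.23,0],0]
    - [[1,-0.23,0],0]
    - [[1,-0.23,0],0]
    - [[1,-0.23,0],0]
    - [[1,-0.23,0],0]
    - [[1,-0.23,0],0]

```text
time_s: 20.3
ee_pos: [0.4741, 0.2972, 0.2078]
eef_rot: [-3.14, 0.002, 1.345]
force: [0.5, -0.9, -0.1]
grip_width: 0.0941
grip_force: 0.0
```

```bash
python3 loc.py .4721 .3323 .094;  python3 go.py .4725 .3323 .045 77
```

```text
4189 [0.47497639 0.33226409 0.09304235] [0.06037766 0.06000012 0.00606651] 30
20.35 [0.4742 0.2963 0.2082] [-1.799e+02  1.000e-01  7.700e+01] shift [ 0.175 -0.048  0.816] turn 0.0 rows 4.0
```

carry_out:
  motion:
    - [[0.175,-0.043,0],0]
    - [[0.175,-0.043,0],0]
    - [[0.175,-0.043,0.2],0]
    - [[0.175,-0.043,0.4],0]
    - [[0.175,-0.043,0.6],0]
    - [[0.175,-0.043,0.74],0]
    - [[0.175,-0.043,0.81],0]
    - [[0.175,-0.043,0.81],0]

```text
time_s: 21.15
ee_pos: [0.473, 0.3317, 0.0461]
eef_rot: [-3.14, 0.002, 1.343]
force: [0.4, 0.2, 0.7]
grip_width: 0.0941
grip_force: 0.0
```

carry_out:
  motion:
    - [[0,0,0],0]
    - [[0,0,0],0]
    - [[0,0,0],0]
    - [[0,0,0],0]
    - [[0,0,0],0]
    - [[0,0,0],0]
    - [[0,0,0],0]
    - [[0,0,0],0]
    - [[0,0,0],0]
  hand: 1
  force: 55

```text
time_s: 22.05
ee_pos: [0.4732, 0.3335, 0.0479]
eef_rot: [3.141, -0.001, 1.345]
force: [0.5, 0.1, 5.8]
grip_width: 0.0561
grip_force: 54.5
```

```bash
python3 go.py .6585 .1298 .2 90;python3 go.py .52 .25 .2 83
```

```text
22.05 [0.4732 0.3335 0.0479] [180.  -0.  77.] shift [-0.784  1.132 -0.76 ] turn -0.036 rows 7.0
22.05 [0.4732 0.3335 0.0479] [180.  -0.  77.] shift [-0.354  0.322 -0.761] turn -0.0166 rows 4.0
```

carry_out:
  motion:
    - [[0,0,-0.1],0]
    - [[0,0,-0.3],0]
    - [[0,0,-0.5],0]
    - [[0,0,-0.7],0]
    - [[-0.08,0.12,-0.75],0]
    - [[-0.2,0.28,-0.75],-0.01]
    - [[-0.32,0.45,-0.75],-0.02]
    - [[-0.43,0.62,-0.75],-0.036]
    - [[-0.55,0.78,-0.75],-0.036]
    - [[-0.62,0.9,-0.75],-0.036]
    - [[-0.66,0.95,-0.75],-0.036]
    - [[-0.66,0.95,-0.75],-0.036]

```text
time_s: 23.25
ee_pos: [0.6287, 0.161, 0.1964]
eef_rot: [-3.14, 0.0, 1.569]
force: [-0.4, -0.2, -3.8]
grip_width: 0.0561
grip_force: 54.5
```

```bash
python3 go.py .6585 .1298 .0625 90
```

```text
23.25 [0.6287 0.161  0.1964] [-179.9    0.    89.9] shift [-0.155  0.15   0.669] turn -0.0003 rows 3.0
```

carry_out:
  motion:
    - [[-0.1,0.1,0],0]
    - [[-0.155,0.15,0],0]
    - [[-0.155,0.15,0],0]
    - [[-0.155,0.15,0.15],0]
    - [[-0.155,0.15,0.3],0]
    - [[-0.155,0.15,0.45],0]
    - [[-0.155,0.15,0.57],0]
    - [[-0.155,0.15,0.63],0]
    - [[-0.155,0.15,0.65],0]
    - [[-0.155,0.15,0.66],0]
    - [[-0.155,0.15,0.67],0]
    - [[-0.155,0.15,0.67],0]

```text
time_s: 24.45
ee_pos: [0.6589, 0.1311, 0.0643]
eef_rot: [3.14, -0.0, 1.571]
force: [-0.3, 0.3, -3.5]
grip_width: 0.056
grip_force: 54.5
```

```bash
python3 go.py .6585 .1298 .0595 90
```

```text
24.45 [0.6589 0.1311 0.0643] [179.9  -0.   90. ] shift [-0.007 -0.002  0.024] turn -0.0 rows 1.0
```

carry_out:
  motion:
    - [[-0.006,0,0.01],0]
    - [[-0.006,0,0.017],0]
    - [[-0.006,0,0.022],0]
    - [[-0.006,0,0.022],0]

```text
time_s: 24.85
ee_pos: [0.6587, 0.1297, 0.0599]
eef_rot: [3.141, 0.0, 1.571]
force: [-3.4, -1.0, 4.2]
grip_width: 0.0565
grip_force: 54.5
```

Contact at 4 N, so I release and retreat.

carry_out:
  motion:
    - [[0,0,0],0]
    - [[0,0,0],0]
    - [[0,0,0],0]
    - [[0,0,0],0]
    - [[0,0,0],0]
    - [[0,0,0],0]
    - [[0,0,-0.2],0]
    - [[0,0,-0.4],0]
    - [[0,0,-0.6],0]
    - [[0,0,-0.8],0]
    - [[0,0,-0.8],0]
  hand: -1

```text
time_s: 25.95
ee_pos: [0.6602, 0.1301, 0.2257]
eef_rot: [3.132, -0.001, 1.571]
force: [-0.4, -0.1, -0.3]
grip_width: 0.0938
grip_force: 0.0
```

carry_out:
  motion:
    - [[0,-0.5,0],0]
    - [[0,-1,0],0]
    - [[0,-1,0],0]
    - [[0,-1,0],0]
    - [[0,-1,0],0]
    - [[0,-1,0],0]
    - [[0,-1,0],0]

```text
time_s: 26.65
ee_pos: [0.4596, 0.1299, 0.2192]
eef_rot: [3.141, -0.0, 1.571]
force: [0.2, -0.0, -0.4]
grip_width: 0.0939
grip_force: 0.0
```

```bash
python3 loc.py .6585 .1298 .106 top pics/t5.png; python3 loc.py .66 .052 .07 top; python3 loc.py .651 -.031 .088 top; python3 loc.py .644 -.108 .052 top; python3 loc.py .4505 .2052 .044 top
```

```text
611 [0.65606126 0.12983586 0.10612791] [0.0571801  0.05656124 0.00770284] 44
295 [0.65855494 0.05243996 0.07022234] [0.04251466 0.03890356 0.0075279 ] 44
447 [ 0.64797013 -0.02969294  0.08810276] [0.04875228 0.04836289 0.00739025] 43
195 [ 0.64146097 -0.10636594  0.05198596] [0.03269285 0.03253949 0.00796653] 44Traceback (most recent call last):
  File "loc.py", line 6, in <module>
    print(len(w),(w.min(0)+w.max(0))/2,np.ptp(w,axis=0),octa(w[:,:2],0))
                  ~~~~~^^^
    return umr_minimum(a, axis, None, out, keepdims, initial, where)
ValueError: zero-size array to reduction operation minimum which has no identity
```

View pics/t5.png

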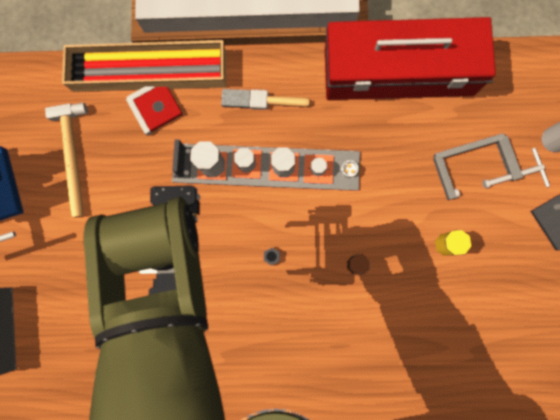

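The view shows the row from the stop: a (205,155), then c (244,158), b (283,160) and d (319,166). I put b and c on each other's pads. There is time to fix it: b goes to the bench, c to pad 3, then b to pad 2.

carry_out:
  motion:
    - [[-0.805,0.957,0],0]
    - [[-0.805,0.957,0],0]
    - [[-0.805,0.957,0],0]
    - [[-0.805,0.957,0],0]
    - [[-0.805,0.957,0],0]
    - [[-0.805,0.957,0],0]
    - [[-0.805,0.957,0],0]

```text
time_s: 27.6
ee_pos: [0.6501, -0.0318, 0.2175]
eef_rot: [-3.14, -0.0, 1.569]
force: [-0.1, 0.9, 0.6]
grip_width: 0.0936
grip_force: 0.0
```

```bash
python3 go.py .6505 -.0313 .044 90
```

```text
27.6 [ 0.6501 -0.0318  0.2175] [-179.9   -0.    89.9] shift [0.002 0.004 0.868] turn -0.0002 rows 4.0
```

carry_out:
  motion:
    - [[0.002,0.003,0.25],0]
    - [[0.002,0.003,0.5],0]
    - [[0.002,0.003,0.7],0]
    - [[0.002,0.003,0.8],0]
    - [[0.002,0.003,0.865],0]
    - [[0.002,0.003,0.865],0]

```text
time_s: 28.2
ee_pos: [0.6498, -0.0299, 0.0454]
eef_rot: [-3.14, -0.0, 1.572]
force: [-0.8, -0.3, 1.2]
grip_width: 0.0937
grip_force: 0.0
```

carry_out:
  motion:
    - [[0,0,0],0]
    - [[0,0,0],0]
    - [[0,0,0],0]
    - [[0,0,0],0]
    - [[0,0,0],0]
    - [[0,0,0],0]
    - [[0,0,0],0]
    - [[0,0,0],0]
    - [[0,0,0],0]
  hand: 1
  force: 50

```text
time_s: 29.1
ee_pos: [0.6506, -0.0308, 0.0461]
eef_rot: [3.141, 0.0, 1.571]
force: [-0.7, 0.2, 1.1]
grip_width: 0.0478
grip_force: 50.0
```

```bash
python3 go.py .48 -.1 .15 90
```

```text
29.1 [ 0.6506 -0.0308  0.0461] [180.   0.  90.] shift [-0.346 -0.853 -0.519] turn -0.0 rows 5.0
```

carry_out:
  motion:
    - [[0,0,-0.15],0]
    - [[0,0,-0.35],0]
    - [[0,0,-0.5],0]
    - [[0,-0.1,-0.5],0]
    - [[-0.1,-0.3,-0.5],0]
    - [[-0.2,-0.5,-0.5],0]
    - [[-0.3,-0.7,-0.5],0]
    - [[-0.346,-0.85,-0.5],0]
    - [[-0.346,-0.85,-0.5],0]
    - [[-0.346,-0.85,-0.3],0]
    - [[-0.346,-0.85,-0.1],0]
    - [[-0.346,-0.85,0.0],0]

```text
time_s: 30.3
ee_pos: [0.4796, -0.0994, 0.0431]
eef_rot: [-3.138, -0.001, 1.571]
force: [-0.1, -0.3, -1.4]
grip_width: 0.0476
grip_force: 50.0
```

```bash
python3 go.py .48 -.1 .034 90
```

```text
30.3 [ 0.4796 -0.0994  0.0431] [-1.798e+02 -1.000e-01  9.000e+01] shift [-0.003  0.002  0.046] turn 0.0 rows 1.0
```

carry_out:
  motion:
    - [[0,0,0.02],0]
    - [[0,0,0.04],0]
    - [[0,0,0.05],0]
    - [[0,0,0.056],0]
    - [[0,0,0.06],0]

```text
time_s: 30.8
ee_pos: [0.481, -0.1, 0.0347]
eef_rot: [3.14, 0.0, 1.571]
force: [0.4, -0.3, -1.2]
grip_width: 0.0479
grip_force: 50.0
```

carry_out:
  motion:
    - [[0,0,0.004],0]
    - [[0,0,0.008],0]
    - [[0,0,0.012],0]
    - [[0,0,0.012],0]

```text
time_s: 31.2
ee_pos: [0.481, -0.1, 0.034]
eef_rot: [3.141, 0.0, 1.571]
force: [-12.9, 2.6, 30.9]
grip_width: 0.0479
grip_force: 50.0
```

carry_out:
  motion:
    - [[0,0,-0.006],0]
    - [[0,0,-0.006],0]

```text
time_s: 31.4
ee_pos: [0.481, -0.1001, 0.0341]
eef_rot: [3.14, 0.0, 1.571]
force: [-5.0, 1.5, 13.9]
grip_width: 0.048
grip_force: 50.0
```

carry_out:
  motion:
    - [[0,0,0],0]
    - [[0,0,0],0]
    - [[0,0,0],0]
    - [[0,0,0],0]
    - [[0,0,0],0]
    - [[0,0,0],0]
    - [[0,0,-0.2],0]
    - [[0,0,-0.4],0]
    - [[0,0,-0.6],0]
    - [[0,0,-0.8],0]
    - [[0,0,-0.8],0]
  hand: -1

```text
time_s: 32.5
ee_pos: [0.4824, -0.1005, 0.1979]
eef_rot: [3.134, 0.002, 1.571]
force: [-0.4, -0.6, 0.2]
grip_width: 0.094
grip_force: 0.0
```

```bash
python3 loc.py .481 -.1 .076; python3 go.py .6605 .052 .2 90
```

```text
2696 [ 0.48163626 -0.10121835  0.0747623 ] [0.04965421 0.04880458 0.00551541] 1
32.55 [ 0.4814 -0.1002  0.1949] [1.798e+02 1.000e-01 9.000e+01] shift [ 0.761  0.896 -0.023] turn -0.0 rows 5.0
```

b stands on the bench at (.481,-.1005). Now c on pad 2.

carry_out:
  motion:
    - [[0.761,0.896,0],0]
    - [[0.761,0.896,0],0]
    - [[0.761,0.896,0],0]
    - [[0.761,0.896,0],0]
    - [[0.761,0.896,0],0]
    - [[0.761,0.896,0],0]
    - [[0.761,0.896,0],0]

```text
time_s: 33.25
ee_pos: [0.6593, 0.0525, 0.1905]
eef_rot: [-3.138, 0.0, 1.572]
force: [-0.1, 0.1, 0.1]
grip_width: 0.0944
grip_force: 0.0
```

```bash
python3 go.py .6605 .052 .035 90
```

```text
33.25 [0.6593 0.0525 0.1905] [-179.8    0.    90. ] shift [-0.002  0.009  0.777] turn 0.0001 rows 4.0
```

carry_out:
  motion:
    - [[0,0.004,0.25],0]
    - [[0,0.004,0.5],0]
    - [[0,0.004,0.65],0]
    - [[0,0.004,0.73],0]
    - [[0,0.004,0.775],0]
    - [[0,0.004,0.775],0]

```text
time_s: 33.85
ee_pos: [0.6605, 0.0518, 0.038]
eef_rot: [-3.142, 0.0, 1.57]
force: [0.0, -0.2, 0.6]
grip_width: 0.0941
grip_force: 0.0
```

carry_out:
  motion:
    - [[0,0,0],0]
    - [[0,0,0],0]
    - [[0,0,0],0]
    - [[0,0,0],0]
    - [[0,0,0],0]
    - [[0,0,0],0]
    - [[0,0,0],0]
    - [[0,0,0],0]
    - [[0,0,0],0]
    - [[0,0,0],0]
  hand: 1

```text
time_s: 34.85
ee_pos: [0.6606, 0.0523, 0.0378]
eef_rot: [-3.142, -0.0, 1.571]
force: [-0.4, -0.5, 0.9]
grip_width: 0.0398
grip_force: 50.0
```

```bash
python3 go.py .6510 -.0311 .13 90
```

```text
34.85 [0.6606 0.0523 0.0378] [-180.   -0.   90.] shift [-0.417 -0.048 -0.461] turn -0.0 rows 3.0
```

carry_out:
  motion:
    - [[0,0,-0.1],0]
    - [[0,0,-0.3],0]
    - [[-0.1,-0.01,-0.35],0]
    - [[-0.25,-0.03,-0.35],0]
    - [[-0.38,-0.045,-0.35],0]
    - [[-0.417,-0.048,-0.35],0]
    - [[-0.417,-0.048,-0.35],0]
    - [[-0.417,-0.048,-0.2],0]
    - [[-0.417,-0.048,-0.08],0]
    - [[-0.417,-0.048,-0.03],0]
    - [[-0.417,-0.048,-0.015],0]
    - [[-0.417,-0.048,-0.008],0]

```text
time_s: 36.05
ee_pos: [0.6514, -0.0307, 0.0401]
eef_rot: [3.141, 0.0, 1.571]
force: [0.4, 0.4, -1.1]
grip_width: 0.0398
grip_force: 50.0
```

carry_out:
  motion:
    - [[0,0,0.004],0]
    - [[0,0,0.008],0]
    - [[0,0,0.01],0]
    - [[0,0,0.01],0]

```text
time_s: 36.45
ee_pos: [0.6511, -0.0312, 0.0378]
eef_rot: [3.141, 0.0, 1.571]
force: [-0.4, 0.3, -0.3]
grip_width: 0.0395
grip_force: 50.0
```

carry_out:
  motion:
    - [[0,0,0.003],0]
    - [[0,0,0.003],0]

```text
time_s: 36.65
ee_pos: [0.6512, -0.0312, 0.0378]
eef_rot: [3.141, 0.0, 1.571]
force: [-3.8, 0.8, 5.9]
grip_width: 0.0393
grip_force: 50.0
```

carry_out:
  motion:
    - [[0,0,0],0]
    - [[0,0,0],0]
    - [[0,0,0],0]
    - [[0,0,0],0]
    - [[0,0,0],0]
    - [[0,0,0],0]
    - [[0,0,-0.2],0]
    - [[0,0,-0.4],0]
    - [[0,0,-0.6],0]
    - [[0,0,-0.8],0]
    - [[0,0,-0.8],0]
  hand: -1

```text
time_s: 37.75
ee_pos: [0.6528, -0.0313, 0.2033]
eef_rot: [3.132, 0.001, 1.571]
force: [0.0, -0.5, 0.2]
grip_width: 0.094
grip_force: 0.0
```

```bash
python3 loc.py .651 -.031 .070; python3 go.py .481 -.1005 .2 90
```

```text
1762 [ 0.65199029 -0.03201784  0.06853224] [0.04119802 0.04131755 0.00505884] 0
37.8 [ 0.6519 -0.0312  0.1997] [179.7   0.   90. ] shift [-0.346 -0.854 -0.005] turn -0.0 rows 4.0
```

carry_out:
  motion:
    - [[-0.346,-0.854,0],0]
    - [[-0.346,-0.854,0],0]
    - [[-0.346,-0.854,0],0]
    - [[-0.346,-0.854,0],0]
    - [[-0.346,-0.854,0],0]
    - [[-0.346,-0.854,0],0]

```text
time_s: 38.4
ee_pos: [0.4799, -0.1005, 0.1964]
eef_rot: [-3.141, -0.0, 1.57]
force: [0.3, -0.4, -0.5]
grip_width: 0.094
grip_force: 0.0
```

```bash
python3 go.py .481 -.1005 .034 90
```

```text
38.4 [ 0.4799 -0.1005  0.1964] [-180.    -0.    89.9] shift [-0.     0.006  0.812] turn -0.0002 rows 4.0
```

carry_out:
  motion:
    - [[0,0.004,0.25],0]
    - [[0,0.004,0.5],0]
    - [[0,0.004,0.68],0]
    - [[0,0.004,0.77],0]
    - [[0,0.004,0.81],0]
    - [[0,0.004,0.81],0]

```text
time_s: 39.0
ee_pos: [0.481, -0.0999, 0.0338]
eef_rot: [-3.14, -0.001, 1.571]
force: [0.2, -0.1, 0.2]
grip_width: 0.0942
grip_force: 0.0
```

carry_out:
  motion:
    - [[0,0,0],0]
    - [[0,0,0],0]
    - [[0,0,0],0]
    - [[0,0,0],0]
    - [[0,0,0],0]
    - [[0,0,0],0]
    - [[0,0,0],0]
    - [[0,0,0],0]
    - [[0,0,0],0]
  hand: 1

```text
time_s: 39.9
ee_pos: [0.481, -0.1004, 0.035]
eef_rot: [3.141, 0.0, 1.571]
force: [-1.3, 0.4, 2.3]
grip_width: 0.0475
grip_force: 50.0
```

```bash
python3 go.py .6602 .0521 .16 90
```

```text
39.9 [ 0.481  -0.1004  0.035 ] [180.   0.  90.] shift [ 0.762  0.896 -0.625] turn -0.0 rows 6.0
```

carry_out:
  motion:
    - [[0,0,-0.15],0]
    - [[0,0,-0.4],0]
    - [[0,0,-0.6],0]
    - [[0.08,0.09,-0.62],0]
    - [[0.2,0.24,-0.62],0]
    - [[0.34,0.4,-0.62],0]
    - [[0.48,0.56,-0.62],0]
    - [[0.6,0.7,-0.62],0]
    - [[0.7,0.83,-0.62],0]
    - [[0.762,0.896,-0.62],0]
    - [[0.762,0.896,-0.62],0]
    - [[0.762,0.896,-0.62],0]

```text
time_s: 41.1
ee_pos: [0.6597, 0.052, 0.158]
eef_rot: [-3.14, 0.0, 1.571]
force: [-0.0, -0.1, -2.2]
grip_width: 0.0476
grip_force: 50.0
```

```bash
python3 go.py .6602 .0521 .049 90
```

```text
41.1 [0.6597 0.052  0.158 ] [-179.9    0.    90. ] shift [0.001 0.003 0.545] turn 0.0001 rows 3.0
```

carry_out:
  motion:
    - [[0,0.002,0.2],0]
    - [[0,0.002,0.38],0]
    - [[0,0.002,0.48],0]
    - [[0,0.002,0.52],0]
    - [[0,0.002,0.535],0]
    - [[0,0.002,0.545],0]
    - [[0,0.002,0.55],0]
    - [[0,0.002,0.555],0]

```text
time_s: 41.9
ee_pos: [0.661, 0.052, 0.0489]
eef_rot: [3.14, -0.0, 1.571]
force: [0.0, -0.9, -0.9]
grip_width: 0.0478
grip_force: 50.0
```

carry_out:
  motion:
    - [[0,0,0.003],0]
    - [[0,0,0.006],0]
    - [[0,0,0.006],0]

```text
time_s: 42.2
ee_pos: [0.6607, 0.0521, 0.047]
eef_rot: [3.141, -0.0, 1.571]
force: [-0.5, -0.6, 0.8]
grip_width: 0.0475
grip_force: 50.0
```

carry_out:
  motion:
    - [[0,0,0.002],0]
    - [[0,0,0.002],0]
    - [[0,0,0.002],0]
    - [[0,0,0.002],0]
    - [[0,0,0.002],0]
    - [[0,0,0.002],0]
    - [[0,0,-0.2],0]
    - [[0,0,-0.4],0]
    - [[0,0,-0.6],0]
    - [[0,0,-0.8],0]
    - [[0,0,-0.8],0]
  hand: -1

```text
time_s: 43.3
ee_pos: [0.6623, 0.0521, 0.2132]
eef_rot: [3.132, -0.0, 1.571]
force: [1.0, 0.2, 0.7]
grip_width: 0.0944
grip_force: 0.0
```

carry_out:
  motion:
    - [[0,-0.5,0],0]
    - [[0,-1,0],0]
    - [[0,-1,0],0]
    - [[0,-1,0],0]
    - [[0,-1,0],0]
    - [[0,-1,0],0]
    - [[0,-1,0],0]

```text
time_s: 44.0
ee_pos: [0.4616, 0.052, 0.2068]
eef_rot: [3.141, -0.0, 1.571]
force: [0.3, 0.2, -0.7]
grip_width: 0.0939
grip_force: 0.0
```

```bash
python3 loc.py .6585 .1298 .106 top pics/t6.png; python3 loc.py .66 .052 .088 top; python3 loc.py .651 -.031 .070 top; python3 loc.py .644 -.108 .052 top; python3 loc.py .4505 .2052 .044 top
```

```text
612 [0.65612777 0.12982912 0.105941  ] [0.05766876 0.05636815 0.00784434] 44
432 [0.65864681 0.05264522 0.08798051] [0.05025328 0.04659944 0.00795956] 44
281 [ 0.64910841 -0.0312928   0.07017785] [0.04069577 0.04031997 0.00758144] 0
193 [ 0.64134376 -0.10633355  0.05227375] [0.03342315 0.03273509 0.00739733] 43Traceback (most recent call last):
  File "loc.py", line 6, in <module>
    print(len(w),(w.min(0)+w.max(0))/2,np.ptp(w,axis=0),octa(w[:,:2],0))
                  ~~~~~^^^
    return umr_minimum(a, axis, None, out, keepdims, initial, where)
ValueError: zero-size array to reduction operation minimum which has no identity
```

View pics/t6.png

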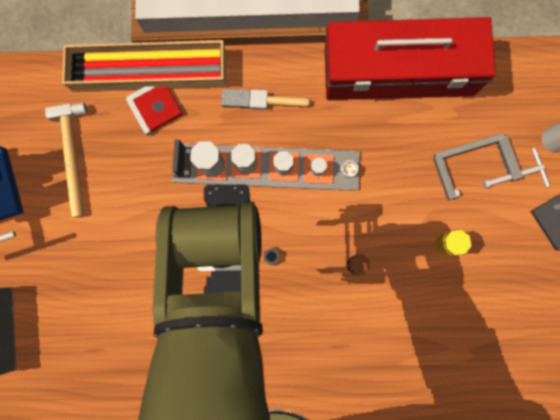

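The row now reads from the stop: a (205,155), b (243,157), c (284,162), d (319,166). All top faces are at the right heights and within about 3 mm of the pad centres, and the arm is clear, so I hand in.

```bash
python3 -c "
from station import ctrl;print(ctrl.hand_in())"
```

```text
the job is handed in; nothing more can be done
None
```

I handed the job in at about 44 s of the 96 s allowed: from the stop the row reads stub_a, stub_b, stub_c, stub_d, all upright and about 3 mm or less from their pad centres in the last top view; I had first swapped b and c and corrected it, the arm hid the nozzle in that view so I couldn't confirm it there, and the hand-in returned no verdict.

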